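# Put the tape rolls away behind the keeper

## Task

Put the masking tape away: take the orange stop collar off the open end of the grey work arm and lay it in the blue tray, then slide every roll of tape off that arm and hang it on the green storage arm, far enough in that the yellow keeper flap drops down again behind the last roll. Leave the collar in the tray, and leave the jar, marker and pencil where they are.

Things in the scene. Friction and masses are not known exactly. Their poses are not given: they have to be found in the camera images.
- work_stand: grey steel stand, fixed, left or right. Origin: underside, on the table, below the arm. A level steel rod (work arm, 12 mm thick, axis 130 mm up) runs along its x axis from the column (face at x = +130 mm with an 8 mm proud boss; 50 mm wide, 150 mm high) to the open end at x = -125 mm, pointing roughly at the robot. Base 100 mm wide, 12 mm high, x -50 to +180 mm. Nothing is above the arm.
- work_tip (a point): centre of the work arm's open end, 130 mm above the table; axes as the work_stand's
- keeper_stand: green steel stand of the same build, fixed; axes, origin, column and base as the work_stand's. Its 12 mm rod (storage arm, axis 130 mm above the table) runs from the column face at x = +130 mm to the open, yellow end at x = -118 mm
- keeper_tip (a point): centre of the storage arm's open end; axes as the keeper_stand's
- keeper_hinge (a point): axis of the keeper flap, 8 mm below the arm's axis, at x = -103 mm of the keeper_stand; axes as the keeper_stand's
- keeper_flap (a joint): yellow flap, 18 mm wide, 4 mm thick, 20 g, hanging 72 mm down from its hinge under the storage arm. 0 = hanging; it swings only inwards (to the column, to 1.45 rad) and falls back by its weight; a stop bars it outwards. A ring slid on pushes it up with almost no force; its tip rides inside the ring and drops behind it once the ring's outer face is 40 mm further in than the hinge.
- stop_collar: orange square collar, 32 x 32 mm and 22 mm along its 17 mm bore, 50 g. Origin: centre of the block; its x axis runs along the bore, 2 mm above the origin as it hangs. It starts loose on the work arm, at x = -102 mm of the work_stand, its centre 5 mm below the arm's axis, 15 mm or more before the first roll. Its 32 mm sides can be pinched from above across the arm.
- parts_tray: loose blue open tray, 135 mm (x) by 110 mm (y), 24 mm high, walls and floor 4 mm. Origin: centre of its underside; 350 g. It lies on the table in front of and between the stands.
- tape_roll_1: roll of masking tape (may be absent), outside diameter 105 mm, hole 74 mm (wall 15 mm), 25 mm thick, about 130 g. Origin: lowest point of the rim as it hangs at the start, 52 mm below the hole's centre; its x axis is the roll's axis. It starts hanging by its hole on the work arm, axis along the arm, with 30 mm or more free for a finger between rolls and before the column.
- roll_1_center (a point): centre of the hole of that roll, half way through its thickness; when it hangs on either arm this is 30 to 32 mm below the arm's axis and the roll's top is about 20 mm above that axis
- tape_roll_2: roll of masking tape (may be absent), outside diameter 105 mm, hole 74 mm (wall 15 mm), 25 mm thick, about 130 g. Origin: lowest point of the rim as it hangs at the start, 52 mm below the hole's centre; its x axis is the roll's axis. It starts hanging by its hole on the work arm, axis along the arm, with 30 mm or more free for a finger between rolls and before the column.
- roll_2_center (a point): centre of the hole of that roll, half way through its thickness; when it hangs on either arm this is 30 to 32 mm below the arm's axis and the roll's top is about 20 mm above that axis
- tape_roll_3: roll of masking tape (may be absent), outside diameter 105 mm, hole 74 mm (wall 15 mm), 25 mm thick, about 130 g. Origin: lowest point of the rim as it hangs at the start, 52 mm below the hole's centre; its x axis is the roll's axis. It starts hanging by its hole on the work arm, axis along the arm, with 30 mm or more free for a finger between rolls and before the column.
- roll_3_center (a point): centre of the hole of that roll, half way through its thickness; when it hangs on either arm this is 30 to 32 mm below the arm's axis and the roll's top is about 20 mm above that axis
- putty_jar: open white jar, 52 mm in diameter, 58 mm high, at the front right; a bystander. Origin: centre of its underside
- marker: black marker lying at the front right, 124 mm long, 18 mm thick; a bystander. Origin: centre of its underside
- pencil: blue pencil lying at the front left, 179 mm long; a bystander. Origin: centre of its underside
Things that resemble listed ones, but are neither listed nor needed, are in the scene too. What is shaped like the tape_roll_3 but black or pink is not meant.

How it is judged:
By the outcome, as a careful person would: the job done as asked, in the order asked, and still so for the second after the job is handed in, with the robot touching nothing.
Of tape_roll_1, tape_roll_2, tape_roll_3 only 2 to 3 are there at a start; the rules pass over those that are not, and their reading is None.
At some moment in a run one of parts_tray may be knocked a few centimetres aside while the robot is not near it.
It also fails if it takes over 210 s, if anything falls off the work surface, if the arm or the gripper's body presses on something with over 40 N, if the wrist force passes 120 N, or if a joint passes its speed limit or range.

## Robot

A 6-joint arm with a two-finger parallel gripper is mounted at the origin on a cart in front of the work surface, level with it; the furniture and walls round the work are solid. World frame = base frame: x ahead of the robot, y to its left, z up, the work surface at z = 0. Lengths are in mm, angles in rad, forces in N, time in s.
With the tool pointing down it reaches from about 350 to 725 mm from the base axis. Payload 6 kg.
Tool frame: the origin (TCP) lies at the very end of the fingers, on their centre line; the grasp point (between the pads) lies 19 mm behind it; y points along the fingers, x is the direction in which the jaws open and shut, and the axes are right-handed (so a half turn about y gives the same grasp; the last joint's range is limited). The gripper opens to 85 mm and grips with 20 to 120 N. Pads are 22 mm wide; open, the fingers measure 114 mm over their backs; the gripper's body (76 mm by 85 mm) begins 54 mm behind the grasp point. The pads swing forward as they close: fully open they stand 13 mm farther back than shut.
Start: joints at [-0.874, 0.04, 0.085, 0, -1.615, -0.334], TCP at [212.943, -560.918, 231.261] pointing down, gripper open.
Joint ranges: [-2.56, 2.56], [-1.29, 2.01], [-1.08, 1.49], [-3.29, 1.98], [-2.81, -0.18], [-2.99, 2.99]. Speed limits (rad/s): [2.57, 2.57, 3.01, 3.14, 3.14, 3.14].

## Interface

Orientations are given as a rotation vector (axis times angle).
In Python, from bench import manip gives the robot as it stands. The module is installed in compiled form; this text tells all that it offers.
- The arm moves only by the shell command python3 -m pendant 'ROWS'. ROWS is JSON, a list of rows, each a list of 7 numbers: the closure, from 0 (fully open) to 1 (shut), then the shift along the tool's x, y, z in cm, then the turn, a rotation vector about the tool's x, y, z in rad. A call has 1 to 10 rows; each row shifts and turns the pose as measured when the row begins, along the tool's axes as they then stand; what a row does not reach is not made up. A row lasts 1/8 s, in which the tool goes at most 62.5 mm and 10.7 degrees, less where a joint would pass 70% of its speed; a pose out of reach is approached as far as the arm can. A call is refused whole if a number of a shift passes 6.25 or a number of a turn 0.188, either way. A call with a gripper value outside its range is refused whole. The fingers move at their own pace and stop on an object; the grip force is fixed at half the most. Time passes only in rows, so rows that do not move let the fingers close. It gives the time, the measured TCP pose, the force and the opening at its end, in the units of the state.
- manip.state(): the state, without advancing time (a new reading comes with each control period).
- manip.capture(name): name is "scene" or "side" or "wrist"; returns (picture, depth): 420x560x3 uint8, red, green, blue; 420x560 float32, mm along the optical axis (not along the pixel's ray), 0 where there is no reading.
- manip.camera_params(name): a dict with "intrinsics" (3x3 intrinsics, pixels), "world_to_cam" (4x4, takes a point from world to camera coordinates). Camera axes: x right, y up, looking along -z (the intrinsics and any distortion apply to the point x, -y, -z); pixel columns grow to the right and rows downward; lengths in mm; the calibration is good to about 2 mm. A picture is of the moment at which its call begins: read the wrist's pose just before it. camera_params takes no time and is no camera call; for the wrist camera it gives the pose at the moment of the call.
- manip.job_done(): hands the job in, once; it reports no verdict.
The state is a dict: "time": time; "joint_pos": joint angles; "joint_velocities": joint speeds; "effort": joint torques, N m; "tool_pos": TCP position; "eef_rot": TCP orientation; "force": force on the tool from outside, world axes, zero at the start; "torque": the same for the moment, N m; "grip_width": finger opening in mm.
Only numpy, scipy, OpenCV 4.12 (cv2) and the standard library are available. Lean on these libraries where they do the work, as an engineer would, in place of code of your own. Each camera call takes 0.05 s, during which the arm holds its last target.

## Working session

There is one attempt and no reset: what is moved stays moved. The work goes in short steps, Python scripts to look and compute and a shell command to move; the robot and the scene stay as the last step left them, time stands still between calls to the robot, and variables do not carry over. Pictures are saved under pics/ and viewed, and the job is handed in when it is done.

```bash
mkdir -p pics; ls; python3 - <<'E'
from bench import manip
import cv2,numpy as np
print(manip.state())
for n in ("scene","side","wrist"):
    p,d=manip.capture(n); cv2.imwrite(f"pics/a_{n}.png",p[:,:,::-1]); np.save(f"d_{n}.npy",d); np.save(f"p_{n}.npy",p)
    c=manip.camera_params(n); print(n,np.round(c["intrinsics"],1).tolist(),np.round(c["world_to_cam"],3).tolist(),c.keys())
E
```

```text
pics
{'time': 0.0, 'joint_pos': array([-8.74294819e-01,  4.08154434e-02,  8.38264520e-02, -4.82368755e-04,
       -1.61549783e+00, -3.33709367e-01]), 'joint_velocities': array([ 9.04870831e-05,  1.43310988e-04, -2.84466617e-04, -1.49801997e-03,
       -6.02656345e-04, -9.16055516e-04]), 'effort': array([ 7.95337019e-04, -3.68210864e+01,  3.47415376e+01,  6.93218529e+00,
       -5.36805761e-03, -2.74548290e-05]), 'tool_pos': array([ 212.90648921, -560.60840876,  230.28174595]), 'eef_rot': array([-1.0135804 , -1.47169153,  1.47005497]), 'force': array([0.54624124, 0.49918775, 0.30729193]), 'torque': array([ 0.04512861, -0.01172294,  0.04839608]), 'grip_width': 85.22497219277541}
scene [[510.7, 0.0, 281.0], [0.0, 510.7, 212.5], [0.0, 0.0, 1.0]] [[0.921, 0.389, 0.024, -477.26], [-0.178, 0.366, 0.914, -7.211], [0.346, -0.846, 0.406, -1336.341], [0.0, 0.0, 0.0, 1.0]] dict_keys(['intrinsics', 'world_to_cam'])
side [[402.6, 0.0, 279.0], [0.0, 402.6, 209.9], [0.0, 0.0, 1.0]] [[0.594, 0.804, -0.015, -299.362], [-0.68, 0.512, 0.524, 301.24], [0.429, -0.301, 0.852, -1276.323], [0.0, 0.0, 0.0, 1.0]] dict_keys(['intrinsics', 'world_to_cam'])
wrist [[376.3, 0.0, 280.7], [0.0, 376.3, 205.4], [0.0, 0.0, 1.0]] [[-0.355, 0.935, 0.0, 599.622], [-0.886, -0.336, -0.319, 41.489], [-0.299, -0.114, 0.948, -380.235], [0.0, 0.0, 0.0, 1.0]] dict_keys(['intrinsics', 'world_to_cam'])
```

View pics/a_scene.png

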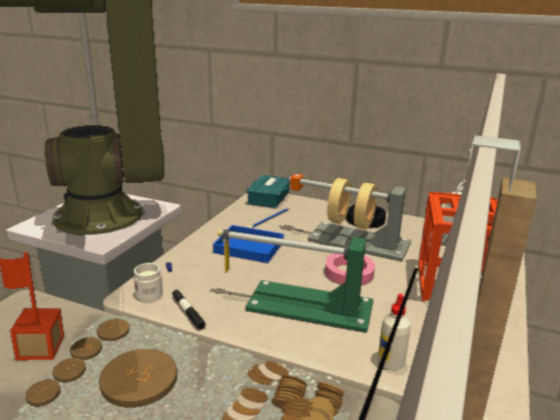

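View pics/a_side.png

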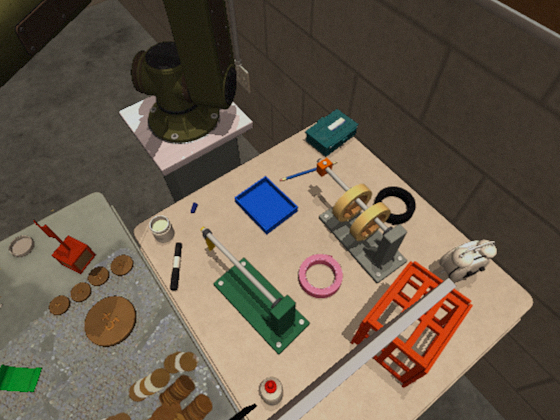

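View pics/a_wrist.png

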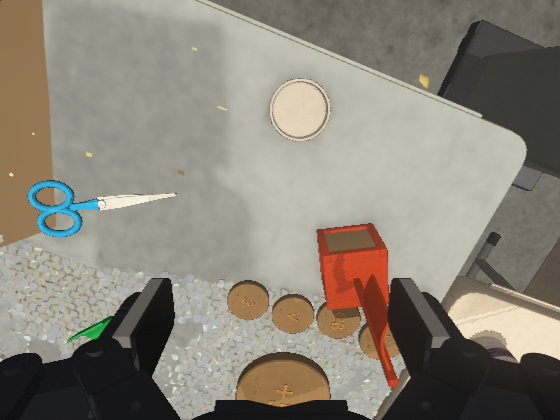

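The scene view shows two tan rolls at about (339,202) and (366,205) on the grey arm. The orange collar is at (296,183), the tray at (249,243), the green stand at (310,270) and its flap at (226,253). The pink ring (350,268) and black ring (375,215) are lookalikes. Next I'll measure these in both views.

```bash
cat > h.py <<'E'
import numpy as np,cv2
from bench import manip
def cam(n):
    c=manip.camera_params(n); return np.array(c["intrinsics"]),np.array(c["world_to_cam"])
def bp(n,uv,d,c=None):
    K,T=c or cam(n); uv=np.atleast_2d(uv).astype(float); d=np.atleast_1d(d)
    x=(uv[:,0]-K[0,2])/K[0,0]*d; y=(uv[:,1]-K[1,2])/K[1,1]*d
    P=np.stack([x,-y,-d],1); return (P-T[:3,3])@T[:3,:3]
def ray(n,uv,c=None):
    K,T=c or cam(n); o=-T[:3,:3].T@T[:3,3]; p=bp(n,uv,np.ones(len(np.atleast_2d(uv))),(K,T)); return o,(p-o)
def plane(n,uv,z,c=None):
    o,d=ray(n,uv,c); return o+d*((z-o[2])/d[:,2])[:,None]
def proj(n,P,c=None):
    K,T=c or cam(n); q=np.atleast_2d(P)@T[:3,:3].T+T[:3,3]
    return np.stack([K[0,0]*q[:,0]/-q[:,2]+K[0,2],K[1,1]*-q[:,1]/-q[:,2]+K[1,2]],1)
def cloud(n,d,c=None):
    v,u=np.nonzero(d>0); P=bp(n,np.stack([u,v],1),d[v,u],c)
    M=np.zeros(d.shape+(3,))*np.nan; M[v,u]=P; return M
def grab(n,tag=None):
    p,d=manip.capture(n)
    if tag: cv2.imwrite(f"pics/{tag}.png",p[:,:,::-1])
    return p,d,cv2.cvtColor(p,cv2.COLOR_RGB2HSV)
E
python3 - <<'E'
from h import *
for n in ("scene","side"):
    p=np.load(f"p_{n}.npy");d=np.load(f"d_{n}.npy");M=cloud(n,d);h=cv2.cvtColor(p,cv2.COLOR_RGB2HSV).astype(int)
    inb=(M[...,0]>250)&(M[...,0]<1100)&(abs(M[...,1])<600)
    H,S,V=h[...,0],h[...,1],h[...,2]
    ms={"orange":(H<14)&(S>170)&(V>120)&(M[...,2]>90),"tan":(H>12)&(H<28)&(S>60)&(V>120)&(M[...,2]>40)&(M[...,2]<170),"blue":(H>105)&(H<125)&(S>150),"yellow":(H>18)&(H<32)&(S>150),"green":(H>60)&(H<90)&(S>100)&(M[...,2]>-5)}
    for k,m in ms.items():
        m=(m&inb).astype(np.uint8); nn,lab,st,ce=cv2.connectedComponentsWithStats(m)
        for i in range(1,nn):
            if st[i,4]>25:
                P=M[lab==i]; print(n,k,st[i].tolist(),"med",np.round(np.median(P,0)),"lo",np.round(np.percentile(P,3,axis=0)),"hi",np.round(np.percentile(P,97,axis=0)))
    # beams
    for uv in ([(485,200),(505,250)] if n=="scene" else [(350,360),(440,295)]):
        print("beam",uv,M[uv[1],uv[0]])
    # table
    print("tbl z",np.nanmedian(M[...,2][(inb)&(abs(M[...,2])<15)]))
    # high stuff over the workspace
    hs=(M[...,0]>200)&(M[...,0]<800)&(abs(M[...,1])<500)&(M[...,2]>160)
    v,u=np.nonzero(hs); 
    if len(u): print("high",len(u),u.min(),u.max(),v.min(),v.max(),np.nanmin(M[hs],0),np.nanmax(M[hs],0))
E
```

```text
scene orange [291, 174, 12, 17, 136] med [496. 136. 129.] lo [484. 131. 111.] hi [503. 162. 142.]
scene orange [424, 192, 36, 70, 1353] med [841.  25. 161.] lo [811. -50.  91.] hi [866. 121. 168.]
scene orange [487, 197, 11, 39, 190] med [934.  56. 166.] lo [ 919. -478.  110.] hi [940. 140. 384.]
scene orange [1, 252, 34, 51, 865] med [ 272. -468.  145.] lo [ 252. -477.  105.] hi [ 286. -458.  171.]
scene orange [392, 294, 12, 21, 113] med [ 819. -257.  115.] lo [ 812. -400.  102.] hi [ 838. -252.  205.]
scene tan [279, 131, 25, 4, 33] med [371. 418. 168.] lo [331. 415. 165.] hi [404. 425. 170.]
scene tan [261, 136, 8, 7, 33] med [287. 419. 141.] lo [274. 414. 128.] hi [296. 425. 149.]
scene tan [274, 137, 81, 88, 2290] med [469. 417.  99.] lo [326.  98.  46.] hi [614. 424. 149.]
scene tan [355, 151, 54, 79, 1309] med [669. 181. 103.] lo [620.  95.  45.] hi [703. 423. 149.]
scene tan [435, 151, 22, 5, 31] med [808. 419. 168.] lo [780. 415. 167.] hi [833. 422. 170.]
scene tan [264, 152, 5, 13, 42] med [292. 418.  78.] lo [283. 413.  64.] hi [299. 423. 100.]
scene tan [412, 157, 10, 15
[... 4498 characters left out ...]
] lo [368. -47.   0.] hi [501.  62.  24.]
side blue [191, 203, 6, 10, 35] med [ 324. -154.    7.] lo [ 314. -164.    2.] hi [ 331. -143.   11.]
side yellow [205, 237, 10, 14, 64] med [ 482. -185.   75.] lo [ 435. -190.    1.] hi [ 484. -177.  113.]
side green [306, 109, 51, 41, 866] med [362. 296.  42.] lo [308. 242.  12.] hi [398. 369.  46.]
side green [214, 259, 95, 95, 3497] med [ 665. -170.   12.] lo [ 546. -212.    9.] hi [ 755. -115.  150.]
beam (350, 360) [ 897.81848241 -180.8574212   438.54173235]
beam (440, 295) [906.55916881 -39.33287732 438.50869851]
tbl z 0.5373115510021813
high 32831 0 559 0 231 [ 200.00133849 -476.11825295  160.0012307 ] [799.94670862 424.56121883 613.03393143]
```

```bash
python3 - <<'E'
from h import *
for n in ("scene","side"):
    p=np.load(f"p_{n}.npy");d=np.load(f"d_{n}.npy");M=cloud(n,d);h=cv2.cvtColor(p,cv2.COLOR_RGB2HSV).astype(int)
    for name,ylo,yhi,xlo,xhi in(("work",90,180,515,720),("keeper",-230,-120,460,720)):
        m=(M[...,2]>126)&(M[...,2]<140)&(M[...,1]>ylo)&(M[...,1]<yhi)&(M[...,0]>xlo)&(M[...,0]<xhi)
        if name=="work": m&=~((h[...,1]>60))
        P=M[m]; 
        for _ in range(4):
            a,b=np.polyfit(P[:,0],P[:,1],1); r=P[:,1]-a*P[:,0]-b; P=P[abs(r)<7]
        print(n,name,len(P),"slope",a,np.arctan(a),"y@500",a*500+b,"y@700",a*700+b,"z",np.median(P[:,2]),P[:,2].max(),"x",P[:,0].min(),P[:,0].max())
    # column faces
    for name,ylo,yhi in(("work",70,200),("keeper",-230,-100)):
        m=(M[...,2]>142)&(M[...,2]<156)&(M[...,1]>ylo)&(M[...,1]<yhi)&(M[...,0]>690)&(M[...,0]<800)
        P=M[m]; print("col",name,len(P),P.min(0),P.max(0),P.mean(0))
p=np.load("p_side.npy")
c=np.hstack([cv2.resize(p[130:260,270:420],None,fx=2.6,fy=2.6),cv2.resize(p[200:330,180:330],None,fx=2.6,fy=2.6)])
cv2.imwrite("pics/b.png",c[:,:,::-1])
E
```

```text
scene work 255 slope -0.022909794814036443 -0.022905787940757087 y@500 146.10815020968772 y@700 141.52619124688044 z 132.18420799596845 138.00763844435465 x 515.7987623069794 718.4829558874534
scene keeper 762 slope 0.12928391806642892 0.12857075842529744 y@500 -182.49110814436852 y@700 -156.6343245310827 z 132.38982535901093 139.9841556881468 x 461.4546427142655 708.447751003977
col work 135 [715.7481348  116.16356464 142.20637878] [750.031719   168.4012076  151.29369877] [737.42186299 137.36709322 148.0765721 ]
col keeper 254 [ 701.66012183 -177.44113867  142.1747304 ] [ 737.46120446 -124.76204596  151.41189958] [ 722.10337662 -156.06667798  148.17014917]
side work 253 slope -0.024433576015135957 -0.024428715477391134 y@500 147.75069783075105 y@700 142.86398262772386 z 133.93509689758366 139.0637317946939 x 516.2618614657192 718.9380788984876
side keeper 596 slope 0.13343473201278294 0.13265115849641956 y@500 -179.81670154917728 y@700 -153.1297551466207 z 134.45436904283684 139.7977408774927 x 463.7309453053809 706.2047743523603
col work 273 [718.98750696 118.64331557 142.15757453] [752.70035571 168.45910252 154.04800523] [739.22108646 142.07381147 148.62698746]
col keeper 359 [ 703.49533334 -175.10087203  142.25497504] [ 739.25484026 -123.89356554  153.92241394] [ 723.85762557 -150.656637    148.90931125]
```

View pics/b.png

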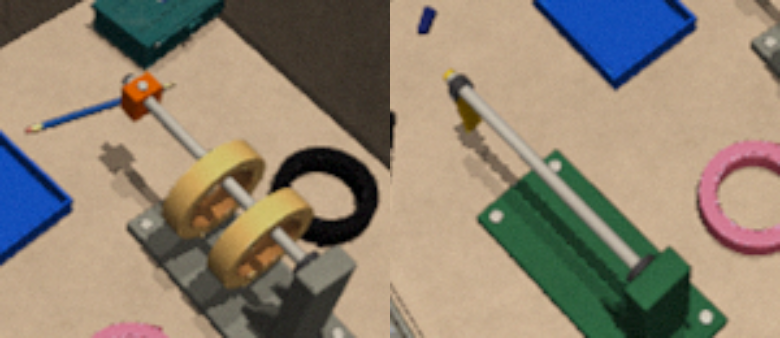

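```bash
cat >> h.py <<'E'
from scipy.spatial.transform import Rotation as Ro
def plan(tgt=None,xdir=None,verbose=True):
    """tgt: world TCP; xdir: yaw (rad) of tool x axis in world, tool y down. prints shift in tool cm & turn"""
    s=manip.state(); R=Ro.from_rotvec(s["eef_rot"]).as_matrix(); p=s["tool_pos"]
    print("t %.2f"%s["time"],"tcp",np.round(p,1),"xyaw %.3f"%np.arctan2(R[1,0],R[0,0]),"tool x",np.round(R[:,0],3),"y",np.round(R[:,1],3),"F",np.round(s["force"],1),"w %.1f"%s["grip_width"],"j",np.round(s["joint_pos"],2))
    if tgt is not None: print("  shift now-axes cm",np.round(R.T@(np.array(tgt)-p)/10,2))
    if xdir is not None:
        x=np.array([np.cos(xdir),np.sin(xdir),0]);y=np.array([0,0,-1.]);G=np.stack([x,y,np.cross(x,y)],1)
        print("  turn tool rotvec",np.round(Ro.from_matrix(R.T@G).as_rotvec(),3))
        if tgt is not None: print("  shift in final axes cm",np.round(G.T@(np.array(tgt)-p)/10,2))
E
python3 - <<'E'
from h import *
plan([494,147,230],np.pi/2-0.0237)
plan([494,147,230],-np.pi/2-0.0237)
c=manip.camera_params("wrist");T=np.array(c["world_to_cam"]);o=-T[:3,:3].T@T[:3,3]
s=manip.state();R=Ro.from_rotvec(s["eef_rot"]).as_matrix();print("cam in tool",R.T@(o-s["tool_pos"]))
d=np.load("d_scene.npy");M=cloud("scene",d);print(M[5,300],M[5,500],M[60,140],M[100,140])
E
```

```text
t 0.15 tcp [ 212.9 -560.7  230.5] xyaw 1.934 tool x [-0.355  0.935  0.001] y [-0.001  0.001 -1.   ] F [ 0.9 -0.5 -0.3] w 85.3 j [-0.87  0.04  0.08 -0.   -1.62 -0.33]
  shift now-axes cm [ 56.19   0.12 -51.4 ]
  turn tool rotvec [-0.     0.387  0.001]
  shift in final axes cm [ 7.142e+01  5.000e-02 -2.643e+01]
t 0.15 tcp [ 212.9 -560.7  230.5] xyaw 1.934 tool x [-0.355  0.935  0.001] y [-0.001  0.001 -1.   ] F [ 0.9 -0.5 -0.3] w 85.3 j [-0.87  0.04  0.08 -0.   -1.62 -0.33]
  shift now-axes cm [ 56.19   0.12 -51.4 ]
  turn tool rotvec [ 2.000e-03 -2.755e+00  1.000e-03]
  shift in final axes cm [-7.142e+01  5.000e-02  2.643e+01]
cam in tool [   0.19024859 -142.80680872   82.28369464]
[388.11380143 404.59713627 515.34662903] [873.73118447 408.48570048 531.95001208] [150.31590075  31.44407109 400.04375371] [143.56829221  27.67520422 310.3519936 ]
```

```bash
python3 -m pendant '[[0,4.3,0,-3.95,0,0,0],[0,4.3,0,-3.95,0,0,0],[0,4.3,0,-3.95,0,0,0],[0,4.3,0,-3.95,0,0,0],[0,4.3,0,-3.95,0,0,0],[0,4.3,0,-3.95,0,0,0],[0,4.3,0,-3.95,0,0,0],[0,4.3,0,-3.95,0,0,0],[0,4.3,0,-3.95,0,0,0]]'
python3 - <<'E'
from h import *
plan([478,147,230],np.pi/2-0.0237)
E
```

```text
time: 1.27
tool_pos: [411.3, -60.6, 227.8]
eef_rot: [-1.013, -1.469, 1.46]
force: [-0.0, -1.0, -0.0]
grip_width: 85.1
t 1.27 tcp [411.3 -60.6 227.8] xyaw 1.926 tool x [-0.348  0.938  0.008] y [-0.002  0.008 -1.   ] F [-0. -1. -0.] w 85.1 j [ 0.34 -0.47 -0.35 -0.01 -1.69 -1.55]
  shift now-axes cm [ 17.14  -0.07 -13.47]
  turn tool rotvec [-0.001  0.379  0.008]
  shift in final axes cm [20.91 -0.22 -6.18]
```

```bash
python3 -m pendant '[[0,4.3,0,-3.3,0,0,0],[0,4.3,0,-3.3,0,0,0],[0,4.3,0,-3.3,0,0,0],[0,4.2,0,-3.4,0,0,0],[0,0,0,0,0,0.18,0.003],[0,0,0,0,0,0.18,0.003],[0,0,0,0,0,0.02,0.002]]'
python3 - <<'E'
from h import *
plan([494,147,230],np.pi/2-0.0237)
p,d,h=grab("wrist","c_wrist"); c=cam("wrist"); M=cloud("wrist",d,c)
H,S,V=[h[...,i].astype(int) for i in range(3)]
m=((H<14)&(S>170)&(V>100)&(M[...,2]>90))
P=M[m];print(len(P),np.median(P,0),np.percentile(P,2,axis=0),np.percentile(P,98,axis=0))
E
```

```text
time: 2.15
tool_pos: [476.4, 158.1, 226.7]
eef_rot: [-1.219, -1.185, 1.193]
force: [-0.0, -0.3, 0.6]
grip_width: 85.1
t 2.15 tcp [476.4 158.1 226.7] xyaw 1.544 tool x [ 0.027  1.    -0.002] y [-0.005 -0.002 -1.   ] F [-0.  -0.3  0.6] w 85.1 j [ 0.72 -0.22 -0.17 -0.   -1.63 -2.32]
  shift now-axes cm [-1.06 -0.33 -1.79]
  turn tool rotvec [-0.005 -0.003 -0.002]
  shift in final axes cm [-1.07 -0.33 -1.78]
1002 [484.47198159 149.36207473 141.15738406] [480.68084777 136.29943774 112.43624654] [502.57861897 166.79174267 142.97323758]
```

View pics/c_wrist.png

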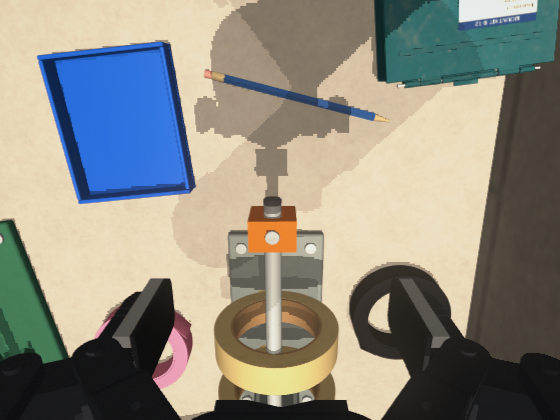

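```bash
python3 - <<'E'
from h import *
c=cam("wrist")
print(plane("wrist",[(249,223),(297,223),(248,252),(297,252)],141,c).round(1))
print("rod",plane("wrist",[(273,270),(274,340)],132,c).round(1), "tip", plane("wrist",[(272,199)],132,c))
plan([494,149,125],np.pi/2-0.0237)
E
```

```text
[[482.4 137.  141. ]
 [483.2 168.2 141. ]
 [503.1 135.2 141. ]
 [504.  168.  141. ]]
rod [[521.8 151.1 132. ]
 [581.  149.9 132. ]] tip [[469.22725649 152.16959383 132.        ]]
t 2.20 tcp [476.4 158.  226.8] xyaw 1.545 tool x [ 0.026  1.    -0.002] y [-0.005 -0.002 -1.   ] F [-0.1  0.3 -0.4] w 85.3 j [ 0.72 -0.22 -0.17 -0.   -1.63 -2.32]
  shift now-axes cm [-0.83 10.17 -1.83]
  turn tool rotvec [-0.005 -0.002 -0.002]
  shift in final axes cm [-0.86 10.18 -1.78]
```

```bash
python3 -m pendant '[[0,-0.71,0,-1.68,-0.005,0,-0.002],[0,0,4,0,0,0,0],[0,0,4,0,0,0,0],[0,0,1,0,0,0,0]]'
python3 - <<'E'
from h import *
plan([493,150.5,112],np.pi/2-0.0237)
p,d,h=grab("wrist","c2_wrist")
E
```

```text
time: 2.7
tool_pos: [496.6, 148.4, 136.2]
eef_rot: [-1.219, -1.2, 1.192]
force: [-0.2, -0.5, 0.2]
grip_width: 85.2
t 2.70 tcp [496.6 148.4 136.2] xyaw 1.553 tool x [0.018 1.    0.002] y [ 0.005  0.002 -1.   ] F [-0.2 -0.5  0.2] w 85.2 j [ 0.68 -0.18 -0.29  0.   -1.45 -2.27]
  shift now-axes cm [0.19 2.42 0.37]
  turn tool rotvec [0.005 0.005 0.002]
  shift in final axes cm [0.2  2.42 0.36]
```

View pics/c2_wrist.png

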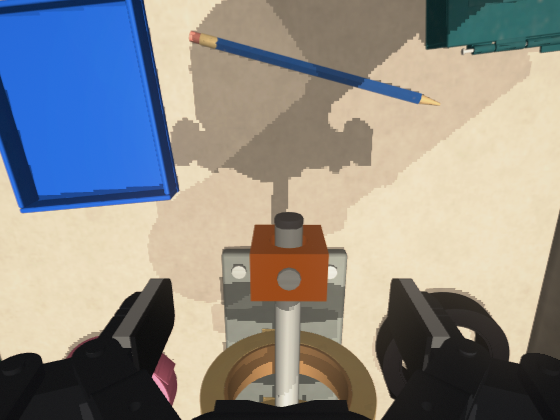

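```bash
python3 - <<'E'
from h import *
c=cam("wrist")
print(plane("wrist",[(254,252),(324,252),(249,300),(328,300)],141,c).round(1))
print(proj("wrist",[manip.state()["tool_pos"]],c))
E
python3 -m pendant '[[0,0.25,1.2,0.4,0.004,0.003,0],[0,0,1.2,0,0,0,0],[0.5,0,0,0,0,0,0],[0.8,0,0,0,0,0,0],[0.8,0,0,0,0,0,0],[0.8,0,0,0,0,0,0]]'
```

```text
[[480.7 138.1 141. ]
 [481.2 166.4 141. ]
 [503.1 135.  141. ]
 [503.7 168.5 141. ]]
[[280.64052979 280.68182111]]
time: 3.5
tool_pos: [495.1, 152.1, 115.9]
eef_rot: [-1.22, -1.203, 1.187]
force: [0.1, 0.9, -0.8]
grip_width: 30.9
```

```bash
python3 -m pendant '[[1,0,0,0,0,0,0],[1,0,0,0,0,0,0],[1,0,-0.25,0,0,0,0]]'
python3 - <<'E'
from h import *
plan([430,152.5,118.5],np.pi/2-0.0237)
p,d,h=grab("wrist","c3_wrist")
E
```

```text
time: 3.88
tool_pos: [494.9, 152.1, 118.3]
eef_rot: [-1.22, -1.202, 1.187]
force: [-0.7, -0.1, -0.6]
grip_width: 30.9
t 3.88 tcp [494.9 152.1 118.3] xyaw 1.551 tool x [0.02  1.    0.006] y [ 0.007  0.005 -1.   ] F [-0.7 -0.1 -0.6] w 30.9 j [ 0.69 -0.17 -0.32  0.   -1.41 -2.28]
  shift now-axes cm [-0.09 -0.06  6.49]
  turn tool rotvec [0.007 0.004 0.006]
  shift in final axes cm [-0.11 -0.02  6.49]
```

View pics/c3_wrist.png

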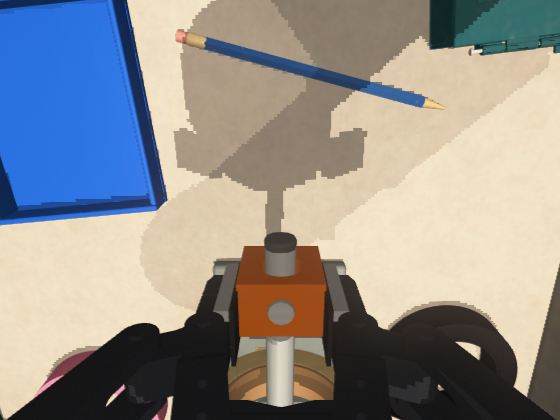

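```bash
python3 -m pendant '[[1,0,0,1,0,0,0],[1,0,0,1,0,0,0],[1,0,0,1,0,0,0],[1,0,0,1,0,0,0]]'; python3 -m pendant '[[1,0,0,1.5,0,0,0],[1,0,0,1.5,0,0,0],[1,0,-2.5,0,0,0,0],[1,0,-2.5,0,0,0,0]]'
python3 - <<'E'
from h import *
p,d,h=grab("side","d_side");c=cam("side");M=cloud("side",d,c)
H,S,V=[h[...,i].astype(int) for i in range(3)]
m=((H>105)&(H<125)&(S>150)&(M[...,0]>300)&(M[...,2]<40)&(M[...,1]<95)&(M[...,1]>-100)).astype(np.uint8)
q=np.argwhere(m)[:,::-1].astype(np.int32); P=M[m>0]
print(cv2.minAreaRect(P[:,:2].astype(np.float32)))
plan()
grab("wrist","d_wrist")
E
```

```text
time: 4.42
tool_pos: [452.5, 152.9, 118.5]
eef_rot: [-1.22, -1.202, 1.186]
force: [0.2, -0.9, 0.5]
grip_width: 31.2
time: 4.92
tool_pos: [417.7, 152.7, 167.7]
eef_rot: [-1.218, -1.202, 1.189]
force: [-0.4, -0.6, -0.6]
grip_width: 31.2
((433.3707580566406, 7.698921203613281), (138.11004638671875, 109.17530822753906), 4.041828155517578)
t 4.97 tcp [419.  153.1 171.5] xyaw 1.552 tool x [0.019 1.    0.007] y [ 0.01   0.007 -1.   ] F [ 0.  -0.1  3.6] w 30.7 j [ 0.81 -0.4  -0.41  0.   -1.55 -2.4 ]
```

View pics/d_side.png

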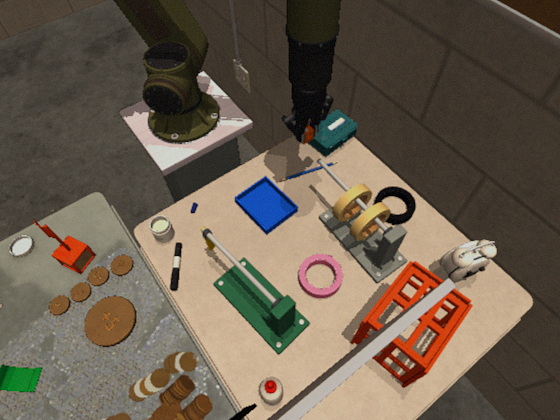

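View pics/d_wrist.png

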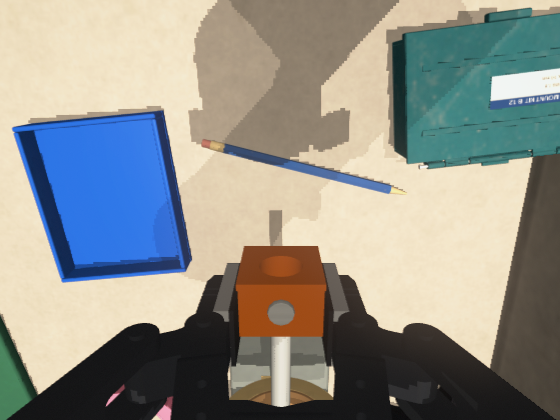

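```bash
python3 -m pendant '[[1,-4.8,0,-0.8,0,0,0],[1,-4.8,0,-0.8,0,0,0],[1,-4.8,0,-0.8,0,0,0],[1,0,5,0,0,0,0],[1,0,5,0,0,0,0]]'
python3 - <<'E'
from h import *
plan([436,8,12],np.pi/2)
grab("wrist","e_wrist")
E
```

```text
time: 5.65
tool_pos: [441.9, 6.8, 67.3]
eef_rot: [-1.22, -1.213, 1.181]
force: [-0.6, 1.1, -0.9]
grip_width: 30.9
t 5.65 tcp [441.9   6.8  67.3] xyaw 1.554 tool x [0.017 1.    0.011] y [ 0.016  0.011 -1.   ] F [-0.6  1.1 -0.9] w 30.9 j [ 0.47 -0.39 -0.59 -0.   -1.35 -2.06]
  shift now-axes cm [0.05 5.52 0.67]
  turn tool rotvec [ 0.016 -0.017  0.011]
  shift in final axes cm [0.12 5.53 0.59]
```

View pics/e_wrist.png

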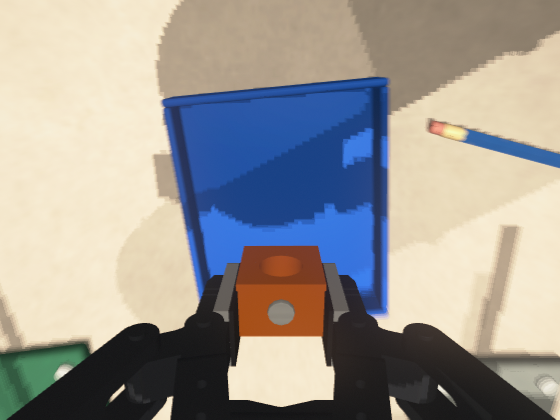

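```bash
python3 - <<'E'
from h import *
c=cam("wrist")
print(plane("wrist",[(388,313),(388,80),(165,101)],24,c).round(1))
p,d,h=grab("side");c=cam("side");M=cloud("side",d,c)
H,S,V=[h[...,i].astype(int) for i in range(3)]
m=((H>105)&(H<125)&(S>150)&(M[...,0]>300)&(M[...,2]<40)&(M[...,1]<95)&(M[...,1]>-100))
print(cv2.minAreaRect(M[m][:,:2].astype(np.float32)))
E
```

```text
[[480.7  65.6  24. ]
 [357.4  56.4  24. ]
 [364.7 -44.8  24. ]]
((434.9150390625, 7.659919738769531), (135.30296325683594, 109.4339370727539), 3.6382639408111572)
```

```bash
python3 -m pendant '[[1,0.1,2,0.6,0.016,0,0.011],[1,0,2,0,0,0,0],[1,0,0.9,0,0,0,0],[1,0,0.4,0,0,0,0]]'
python3 - <<'E'
from h import *
plan([436,8,12],np.pi/2)
E
```

```text
time: 6.25
tool_pos: [434.2, 9.0, 13.3]
eef_rot: [-1.214, -1.193, 1.204]
force: [-0.9, 0.4, 0.9]
grip_width: 30.9
t 6.25 tcp [434.2   9.   13.3] xyaw 1.557 tool x [ 0.014  1.    -0.003] y [-0.006 -0.003 -1.   ] F [-0.9  0.4  0.9] w 30.9 j [ 0.49 -0.34 -0.66 -0.   -1.26 -2.07]
  shift now-axes cm [-0.1   0.13 -0.18]
  turn tool rotvec [-0.006 -0.014 -0.003]
  shift in final axes cm [-0.1   0.13 -0.18]
```

Lower 1 mm, open partly, then go up.

```bash
python3 -m pendant '[[1,0,0.15,0,0,0,0],[0.4,0,0,0,0,0,0],[0.4,0,0,0,0,0,0],[0.4,0,0,0,0,0,0]]'; python3 -m pendant '[[0.4,0,-3,0,0,0,0],[0.4,0,-5,0,0,0,0],[0.4,0,-5,0,0,0,0],[0.4,0,-5,0,0,0,0]]'
python3 - <<'E'
from h import *
grab("wrist","f_wrist")
plan([605,101,230],np.pi-0.0237)
E
```

```text
time: 6.75
tool_pos: [435.7, 9.6, 14.1]
eef_rot: [-1.215, -1.197, 1.202]
force: [-0.0, -0.7, -0.1]
grip_width: 50.9
time: 7.25
tool_pos: [433.9, 9.0, 195.3]
eef_rot: [-1.212, -1.189, 1.207]
force: [1.1, 0.5, -0.2]
grip_width: 51.1
t 7.30 tcp [436.4   8.6 203.3] xyaw 1.556 tool x [ 0.014  1.    -0.004] y [ 0.001 -0.004 -1.   ] F [-0.2 -0.5  7.7] w 51.2 j [ 0.49 -0.41 -0.36  0.   -1.63 -2.08]
  shift now-axes cm [  9.47  -2.7  -16.73]
  turn tool rotvec [-0.002 -1.561 -0.004]
  shift in final axes cm [-16.63  -2.67  -9.63]
```

View pics/f_wrist.png

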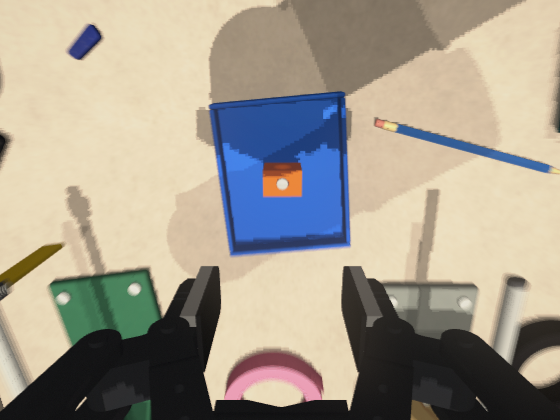

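```bash
python3 -m pendant '[[0.4,0,-1.5,0,0,-0.18,0],[0.4,0,0,0,0,-0.18,0],[0.4,0,0,0,0,-0.18,0],[0.4,0,0,0,0,-0.18,0],[0.4,0,0,0,0,-0.18,0],[0.4,0,0,0,0,-0.18,0],[0.4,0,0,0,0,-0.18,0],[0.4,0,0,0,0,-0.18,0],[0.4,0,0,0,0,-0.12,0]]'
python3 - <<'E'
from h import *
plan([605,106,220],np.pi-0.0237)
E
```

```text
time: 8.43
tool_pos: [437.6, 8.8, 221.4]
eef_rot: [-0.02, 2.204, -2.206]
force: [-0.6, -0.3, 0.5]
grip_width: 51.3
t 8.43 tcp [437.6   8.8 221.4] xyaw -3.116 tool x [-1.    -0.025 -0.007] y [ 0.007 -0.001 -1.   ] F [-0.6 -0.3  0.5] w 51.3 j [ 0.49 -0.41 -0.33  0.   -1.65 -0.46]
  shift now-axes cm [-16.98   0.25  -9.29]
  turn tool rotvec [-0.001  0.049 -0.007]
  shift in final axes cm [-16.51   0.14 -10.11]
```

```bash
python3 -m pendant '[[0.4,0,0,0,0,0.049,-0.007],[0.4,-4.1,0,-2.5,0,0,0],[0.4,-4.1,0,-2.5,0,0,0],[0.4,-4.1,0,-2.5,0,0,0],[0.4,-4.1,0,-2.5,0,0,0]]'
python3 - <<'E'
from h import *
plan([605,106,220],np.pi-0.0237)
grab("wrist","g_wrist")
E
```

```text
time: 9.05
tool_pos: [608.2, 106.2, 224.8]
eef_rot: [-0.036, -2.215, 2.21]
force: [0.4, 0.1, 1.5]
grip_width: 51.3
t 9.05 tcp [608.2 106.2 224.8] xyaw 3.117 tool x [-1.     0.025 -0.008] y [ 0.008  0.002 -1.   ] F [0.4 0.1 1.5] w 51.3 j [ 0.5   0.08  0.11  0.   -1.6  -0.52]
  shift now-axes cm [0.32 0.48 0.03]
  turn tool rotvec [ 0.002 -0.001 -0.008]
  shift in final axes cm [0.32 0.48 0.03]
```

View pics/g_wrist.png

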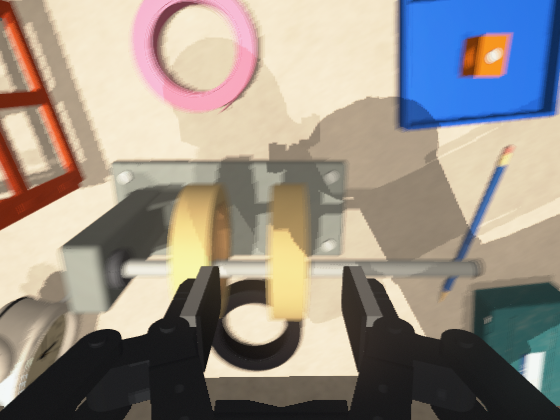

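```bash
python3 - <<'E'
from h import *
p,d,h=grab("wrist","g2_wrist");c=cam("wrist");M=cloud("wrist",d,c)
plan()
H,S,V=[h[...,i].astype(int) for i in range(3)]
m=(H>12)&(H<30)&(S>70)&(V>110)&(M[...,2]>139)
n,l,st,ce=cv2.connectedComponentsWithStats(m.astype(np.uint8))
for i in range(1,n):
    if st[i,4]>100: P=M[l==i];print(st[i],np.percentile(P,2,axis=0).round(1),np.percentile(P,98,axis=0).round(1))
m=(S<50)&(M[...,2]>126)&(M[...,2]<140)&(M[...,0]<580)&(M[...,1]>120);P=M[m];print(len(P),np.polyfit(P[:,0]-605,P[:,1],1),P.min(0),P[:,2].max())
E
```

```text
t 9.15 tcp [608.7 107.3 220. ] xyaw 3.117 tool x [-1.     0.024 -0.001] y [ 0.001 -0.001 -1.   ] F [-0.8 -0.9 -1.9] w 51.6 j [ 0.5   0.09  0.11  0.   -1.6  -0.52]
[ 175  228   42   60 1709] [651.7 115.2 139.3] [675.7 144.5 150.6]
[ 277  228   39   89 3247] [587.9 118.2 139.6] [611.6 178.6 150.9]
2654 [-2.92826706e-02  1.44969306e+02] [466.43977881 142.36226379 126.41681934] 137.8981741923321
```

```bash
python3 -m pendant '[[0.4,0.7,1,0.2,0,0,0],[0.4,0,3,0,0,0,0],[0.4,0,2,0,0,0,0]]'
python3 - <<'E'
from h import *
plan([602,105,91],np.pi-0.0237)
grab("wrist","g3_wrist")
E
```

```text
time: 9.52
tool_pos: [600.6, 104.8, 158.9]
eef_rot: [-0.031, -2.211, 2.21]
force: [0.4, -0.6, -0.3]
grip_width: 51.0
t 9.53 tcp [600.6 104.8 158.9] xyaw 3.117 tool x [-1.     0.025 -0.004] y [ 0.004  0.    -1.   ] F [ 0.4 -0.6 -0.3] w 51.0 j [ 0.5   0.07 -0.02  0.   -1.48 -0.53]
  shift now-axes cm [-0.11  6.79 -0.02]
  turn tool rotvec [ 0.001 -0.001 -0.004]
  shift in final axes cm [-0.14  6.79 -0.02]
```

View pics/g3_wrist.png

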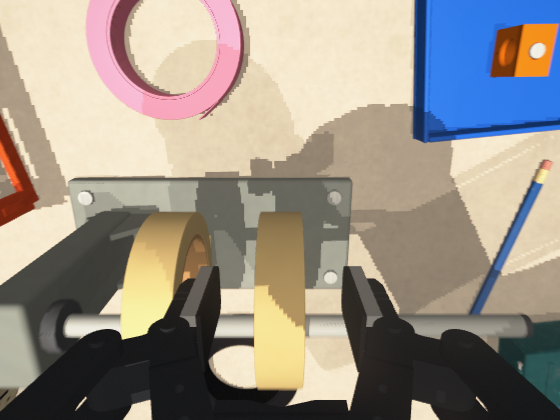

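```bash
python3 -m pendant '[[0.4,-0.05,2.5,0,0,0,0],[0.4,0,2.5,0,0,0,0],[0.4,0,1.6,0,0,0,0]]'
python3 - <<'E'
from h import *
plan([602,105,91],np.pi-0.0237)
grab("wrist","g4_wrist")
E
```

```text
time: 9.95
tool_pos: [598.9, 103.5, 92.0]
eef_rot: [-0.034, -2.214, 2.209]
force: [0.4, -0.7, 0.2]
grip_width: 51.7
t 9.95 tcp [598.9 103.5  92. ] xyaw 3.117 tool x [-1.     0.025 -0.006] y [ 0.006  0.002 -1.   ] F [ 0.4 -0.7  0.2] w 51.7 j [ 0.5   0.08 -0.12  0.   -1.36 -0.53]
  shift now-axes cm [-0.31  0.1  -0.16]
  turn tool rotvec [ 0.002 -0.001 -0.006]
  shift in final axes cm [-0.31  0.1  -0.16]
```

View pics/g4_wrist.png

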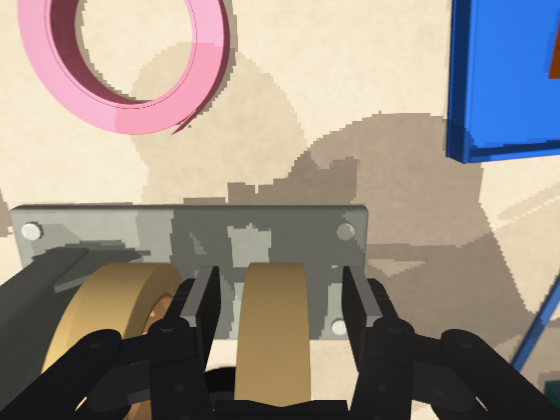

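```bash
python3 -m pendant '[[0.6,0,0,-0.1,0,0,0],[0.6,0,0,0,0,0,0],[1,0,0,0,0,0,0],[1,0,0,0,0,0,0],[1,0,0,0,0,0,0],[1,0,0,0,0,0,0]]'
python3 - <<'E'
from h import *
plan([602,105,91],np.pi-0.0237)
E
```

```text
time: 10.75
tool_pos: [598.8, 104.5, 92.9]
eef_rot: [-0.035, -2.215, 2.209]
force: [0.7, -0.3, -1.3]
grip_width: 24.3
t 10.75 tcp [598.8 104.5  92.9] xyaw 3.116 tool x [-1.     0.025 -0.007] y [ 0.007  0.003 -1.   ] F [ 0.7 -0.3 -1.3] w 24.3 j [ 0.5   0.08 -0.12  0.   -1.36 -0.53]
  shift now-axes cm [-0.32  0.19 -0.06]
  turn tool rotvec [ 0.003 -0.001 -0.007]
  shift in final axes cm [-0.32  0.19 -0.06]
```

Gripped. Lift 25 mm, look, then slide off.

```bash
python3 -m pendant '[[1,0,-1.2,0,0,0,0],[1,0,-1.2,0,0,0,0],[1,0,-0.4,0,0,0,0]]'
python3 - <<'E'
from h import *
plan()
p,d,h=grab("side");q,_,_=grab("wrist")
p=cv2.resize(p[110:270,270:430],None,fx=2.5,fy=2.5);q=cv2.resize(q,(533,400));cv2.imwrite("pics/i.png",np.hstack([p,q[:,:400]])[:,:,::-1])
E
```

```text
time: 11.12
tool_pos: [598.8, 104.4, 123.1]
eef_rot: [-0.035, -2.215, 2.209]
force: [-0.2, 0.8, -1.5]
grip_width: 23.9
t 11.12 tcp [598.8 104.4 123.1] xyaw 3.117 tool x [-1.     0.025 -0.007] y [ 0.007  0.003 -1.   ] F [-0.2  0.8 -1.5] w 23.9 j [ 0.5   0.07 -0.08  0.   -1.41 -0.53]
```

View pics/i.png

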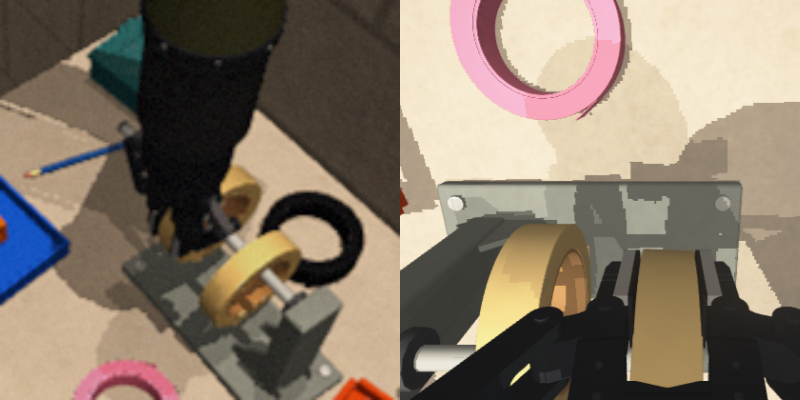

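```bash
python3 -m pendant '[[1,2,0,0,0,0,0],[1,2,0,0,0,0,0],[1,2,0,0,0,0,0],[1,2,0,0,0,0,0],[1,2,0,0,0,0,0]]'; python3 -m pendant '[[1,2.2,0,0,0,0,0],[1,2.2,0,0,0,0,0],[1,2.2,0,0,0,0,0],[1,1.2,0,0,0,0,0]]'
python3 - <<'E'
from h import *
plan([430,-230,135],np.pi+0.1306)
p,d,h=grab("side");q,_,_=grab("wrist")
p=cv2.resize(p[110:270,230:390],None,fx=2.5,fy=2.5);q=cv2.resize(q,(533,400));cv2.imwrite("pics/i2.png",np.hstack([p,q[:,130:530]])[:,:,::-1])
E
```

```text
time: 11.85
tool_pos: [495.5, 106.6, 119.6]
eef_rot: [-0.033, -2.212, 2.208]
force: [0.6, -0.8, -1.1]
grip_width: 23.8
time: 12.35
tool_pos: [414.1, 108.3, 118.2]
eef_rot: [-0.032, -2.211, 2.207]
force: [-0.1, 0.2, -1.0]
grip_width: 24.4
t 12.35 tcp [414.1 108.3 118.2] xyaw 3.115 tool x [-1.     0.027 -0.002] y [ 0.002  0.002 -1.   ] F [-0.1  0.2 -1. ] w 24.4 j [ 0.73 -0.44 -0.53 -0.   -1.48 -0.76]
  shift now-axes cm [-2.5  -1.74 33.77]
  turn tool rotvec [ 0.002 -0.157 -0.002]
  shift in final axes cm [ 2.82 -1.68 33.75]
```

View pics/i2.png

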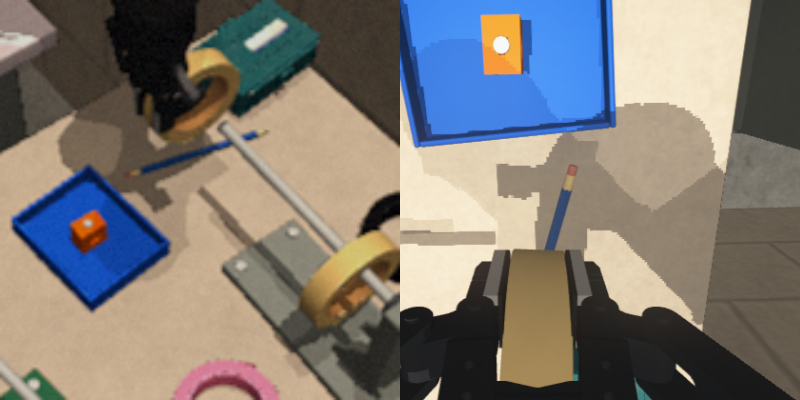

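```bash
python3 -m pendant '[[1,0,0,0,0,-0.157,0]]'
python3 - <<'E'
from h import *
plan([432,-232,126],np.pi+0.1306)
E
```

```text
time: 12.58
tool_pos: [414.4, 108.5, 118.5]
eef_rot: [-0.142, 2.153, -2.147]
force: [0.2, 0.2, -1.1]
grip_width: 24.2
t 12.57 tcp [414.4 108.5 118.5] xyaw -3.007 tool x [-0.991 -0.134 -0.003] y [ 0.003  0.003 -1.   ] F [ 0.2  0.2 -1.1] w 24.2 j [ 0.73 -0.44 -0.53 -0.   -1.47 -0.6 ]
  shift now-axes cm [ 2.83 -0.84 33.98]
  turn tool rotvec [ 0.002  0.004 -0.003]
  shift in final axes cm [ 2.69 -0.75 33.99]
```

```bash
python3 -m pendant '[[1,0.5,-0.1,4.8,0,0,0],[1,0.5,-0.1,4.8,0,0,0],[1,0.4,-0.1,4.8,0,0,0],[1,0.4,-0.1,4.8,0,0,0],[1,0.4,-0.1,4.8,0,0,0],[1,0.4,-0.1,4.8,0,0,0],[1,0.3,-0.1,4.8,0,0,0]]'
python3 - <<'E'
from h import *
plan([436,-232,126],np.pi+0.1306)
p,d,h=grab("side");q,_,_=grab("wrist")
p=cv2.resize(p[170:330,150:310],None,fx=2.5,fy=2.5);q=cv2.resize(q,(533,400));cv2.imwrite("pics/i3.png",np.hstack([p,q[:,:400]])[:,:,::-1])
q,_,_=grab("scene","i3s")
E
```

```text
time: 13.45
tool_pos: [434.7, -237.1, 124.3]
eef_rot: [-0.148, 2.147, -2.141]
force: [1.7, -0.4, -0.0]
grip_width: 24.2
t 13.45 tcp [ 434.7 -237.1  124.3] xyaw -2.998 tool x [-0.99  -0.143 -0.006] y [ 0.005  0.003 -1.   ] F [ 1.7 -0.4 -0. ] w 24.2 j [-0.09 -0.24 -0.36 -0.   -1.44  0.24]
  shift now-axes cm [-0.2  -0.17 -0.48]
  turn tool rotvec [ 0.003  0.013 -0.006]
  shift in final axes cm [-0.19 -0.17 -0.49]
```

View pics/i3.png

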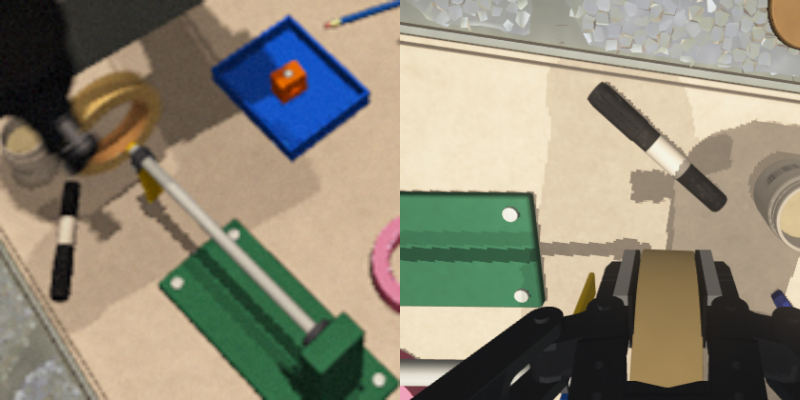

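View pics/i3s.png

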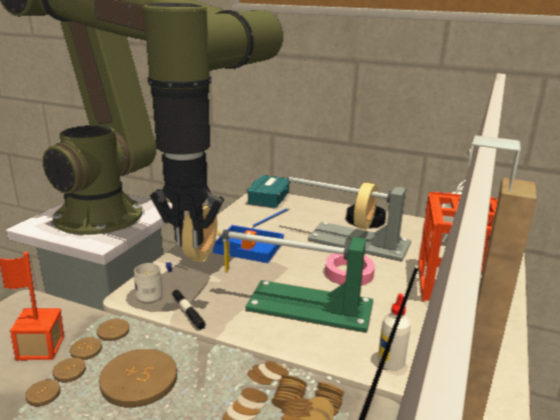

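```bash
python3 - <<'E'
from h import *
for n in("side","scene"):
    p,d,h=grab(n);c=cam(n);M=cloud(n,d,c)
    H,S,V=[h[...,i].astype(int) for i in range(3)]
    m=(H>12)&(H<28)&(S>60)&(V>90)&(M[...,2]>60)&(M[...,2]<190)&(M[...,0]>390)&(M[...,0]<475)&(M[...,1]<-110)&(M[...,1]>-280)
    P=M[m];print(n,len(P),np.percentile(P,1,axis=0).round(1),np.percentile(P,99,axis=0).round(1))
E
```

```text
side 782 [ 416.8 -226.7   80. ] [ 466.7 -142.3  182.7]
scene 1024 [ 409.9 -247.9   76.1] [ 465.  -141.3  180.9]
```

```bash
python3 -m pendant '[[1,0,0,-0.45,0.003,0.013,-0.006],[1,-1.5,0,0,0,0,0],[1,-1.5,0,0,0,0,0],[1,-1.5,0,0,0,0,0],[1,-1.5,0,0,0,0,0],[1,-1.5,0,0,0,0,0]]'
python3 - <<'E'
from h import *
plan([647,-205,126],np.pi+0.1306)
p,d,h=grab("side")
q,_,_=grab("scene")
p=cv2.resize(p[170:330,150:310],None,fx=2.5,fy=2.5);q=cv2.resize(q[180:340,150:310],None,fx=2.5,fy=2.5);cv2.imwrite("pics/i4.png",np.hstack([p,q])[:,:,::-1])
E
```

```text
time: 14.45
tool_pos: [514.5, -216.3, 124.2]
eef_rot: [-0.146, 2.151, -2.152]
force: [-0.2, -0.4, -1.5]
grip_width: 24.4
t 14.45 tcp [ 514.5 -216.3  124.2] xyaw -3.006 tool x [-0.991 -0.135  0.   ] y [-0.    -0.001 -1.   ] F [-0.2 -0.4 -1.5] w 24.4 j [-0.04 -0.06 -0.21  0.   -1.42  0.17]
  shift now-axes cm [-13.28  -0.18   0.67]
  turn tool rotvec [-0.     0.005  0.   ]
  shift in final axes cm [-13.29  -0.18   0.61]
```

View pics/i4.png

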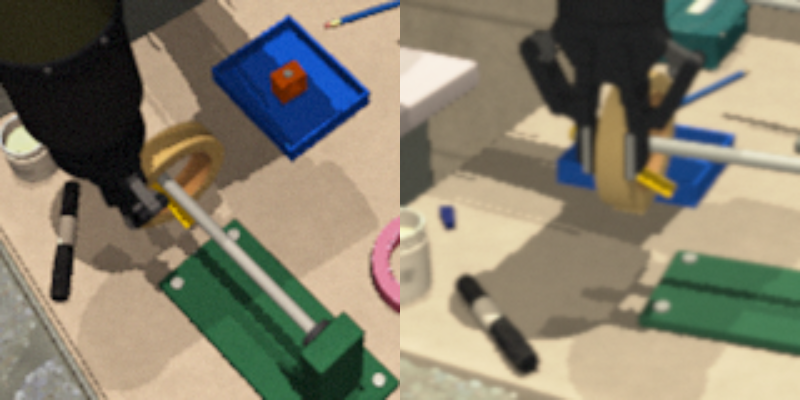

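Flap is riding up inside the ring. I'll keep sliding in.

```bash
python3 -m pendant '[[1,-2,0,0.1,0,0,0],[1,-2,0,0,0,0,0],[1,-2,0,0,0,0,0],[1,-2,0,0,0,0,0],[1,-2,0,0,0,0,0],[1,-2,0,0,0,0,0],[1,-0.8,0,0,0,0,0]]'
python3 - <<'E'
from h import *
plan([647,-205,93],np.pi+0.1306)
p,d,h=grab("side")
q,_,_=grab("wrist","i5w")
q,_,_=grab("scene")
p=cv2.resize(p[170:330,170:330],None,fx=2.5,fy=2.5);q=cv2.resize(q[180:340,210:370],None,fx=2.5,fy=2.5);cv2.imwrite("pics/i5.png",np.hstack([p,q])[:,:,::-1])
E
```

```text
time: 15.42
tool_pos: [646.4, -198.5, 121.8]
eef_rot: [-0.151, 2.152, -2.152]
force: [-0.9, 0.5, -1.5]
grip_width: 24.1
t 15.43 tcp [ 646.4 -198.5  121.8] xyaw -3.005 tool x [-0.991 -0.136  0.004] y [-0.004 -0.    -1.   ] F [-0.9  0.5 -1.5] w 24.1 j [-0.    0.26  0.13  0.   -1.44  0.14]
  shift now-axes cm [0.01 2.88 0.66]
  turn tool rotvec [0.    0.006 0.004]
  shift in final axes cm [0.02 2.88 0.66]
```

View pics/i5.png

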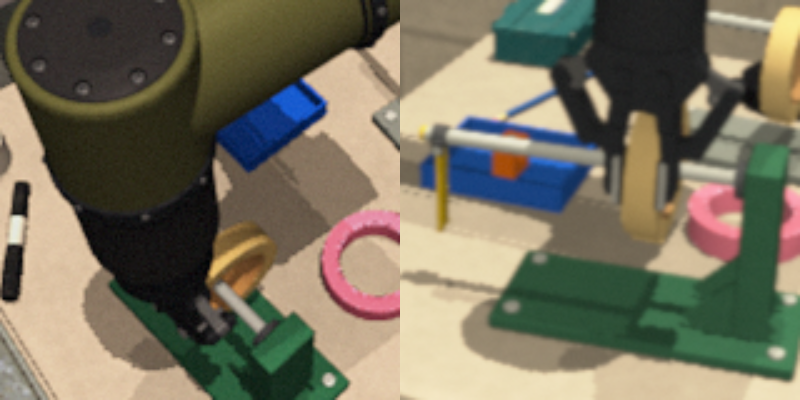

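View pics/i5w.png

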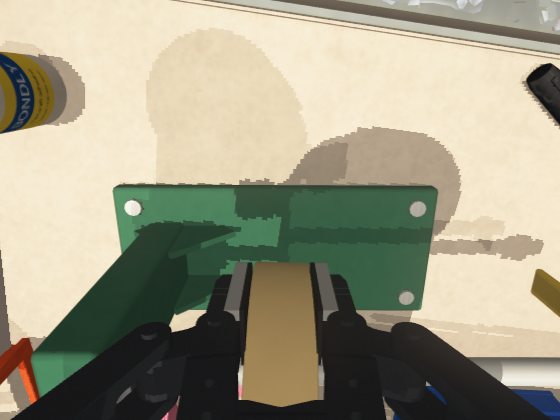

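```bash
python3 -m pendant '[[1,0,0.8,0.4,0,0,0],[1,0,0.8,0,0,0,0],[1,0,0.6,0,0,0,0],[1,0,0.3,0,0,0,0]]'
python3 - <<'E'
from h import *
plan()
E
```

```text
time: 16.08
tool_pos: [644.6, -203.5, 95.8]
eef_rot: [-0.149, 2.153, -2.153]
force: [-0.2, 0.1, -0.1]
grip_width: 24.6
t 16.07 tcp [ 644.6 -203.5   95.8] xyaw -3.006 tool x [-0.991 -0.135  0.003] y [-0.003 -0.    -1.   ] F [-0.2  0.1 -0.1] w 24.6 j [-0.01  0.27  0.09  0.   -1.4   0.15]
```

```bash
python3 -m pendant '[[1,0,0.2,0,0,0,0],[0.4,0,0,0,0,0,0],[0.4,0,0,0,0,0,0],[0.4,0,0,0,0,0,0],[0.4,0,0,0,0,0,0]]'; 
python3 - <<'E'
from h import *
plan()
q,_,_=grab("wrist","j_w")
p,_,_=grab("scene")
p=cv2.resize(p[180:340,210:370],None,fx=2.5,fy=2.5);q=cv2.resize(q,(533,400));cv2.imwrite("pics/j.png",np.hstack([p,q[:,70:470]])[:,:,::-1])
E
```

```text
time: 16.7
tool_pos: [645.2, -203.6, 95.1]
eef_rot: [-0.147, 2.151, -2.152]
force: [-0.0, 0.2, -0.2]
grip_width: 51.4
t 16.70 tcp [ 645.2 -203.6   95.1] xyaw -3.006 tool x [-0.991 -0.135  0.001] y [-0.001 -0.001 -1.   ] F [-0.   0.2 -0.2] w 51.4 j [-0.01  0.27  0.09  0.   -1.39  0.15]
```

View pics/j.png

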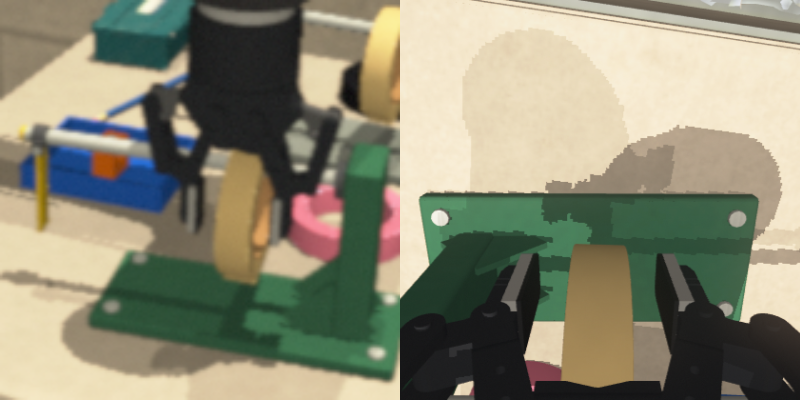

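```bash
python3 -m pendant '[[0.4,0,-3,0,0,0,0],[0.4,0,-5,0,0,0,0],[0.4,0,-5,0,0,0,0],[0.4,0,0,0,0,0.154,0]]'; 
python3 - <<'E'
from h import *
plan([664,104,225],np.pi-0.0237)
E
```

```text
time: 17.3
tool_pos: [644.8, -203.7, 228.3]
eef_rot: [-0.021, -2.208, 2.21]
force: [-0.0, 0.3, -1.3]
grip_width: 51.2
t 17.30 tcp [ 644.8 -203.7  228.3] xyaw 3.120 tool x [-1.     0.022  0.003] y [-0.003 -0.001 -1.   ] F [-0.   0.3 -1.3] w 51.2 j [-0.01  0.25  0.31  0.   -1.63 -0.01]
  shift now-axes cm [ -1.25   0.29 -30.8 ]
  turn tool rotvec [-0.001  0.002  0.003]
  shift in final axes cm [ -1.19   0.33 -30.8 ]
```

```bash
python3 -m pendant '[[0.4,-0.2,0,-5,0,0,0],[0.4,-0.2,0,-5,0,0,0],[0.4,-0.2,0,-5,0,0,0],[0.4,-0.2,0,-5,0,0,0],[0.4,-0.2,0,-5,0,0,0],[0.4,-0.2,0,-5,0,0,0],[0.4,0,1,-0.8,0,0,0]]'; 
python3 - <<'E'
from h import *
plan([664,104,160],np.pi-0.0237)
p,d,h=grab("wrist","k_wrist");c=cam("wrist");M=cloud("wrist",d,c)
H,S,V=[h[...,i].astype(int) for i in range(3)]
m=(H>12)&(H<30)&(S>70)&(V>110)&(M[...,2]>139)&(M[...,2]<160)
n,l,st,ce=cv2.connectedComponentsWithStats(m.astype(np.uint8))
for i in range(1,n):
    if st[i,4]>100: P=M[l==i];print(st[i],np.percentile(P,2,axis=0).round(1),np.percentile(P,98,axis=0).round(1))
E
```

```text
time: 18.18
tool_pos: [665.2, 112.1, 219.7]
eef_rot: [-0.031, -2.208, 2.208]
force: [0.1, -1.0, 0.8]
grip_width: 51.1
t 18.18 tcp [665.2 112.1 219.7] xyaw 3.115 tool x [-1.     0.027 -0.001] y [ 0.001 -0.    -1.   ] F [ 0.1 -1.   0.8] w 51.1 j [ 0.46  0.24  0.28  0.   -1.61 -0.49]
  shift now-axes cm [0.1  5.97 0.81]
  turn tool rotvec [-0.    -0.003 -0.001]
  shift in final axes cm [0.1  5.97 0.81]
[ 259  227   40   84 3093] [654.5 120.1 139.5] [678.3 175.9 148.8]
```

View pics/k_wrist.png

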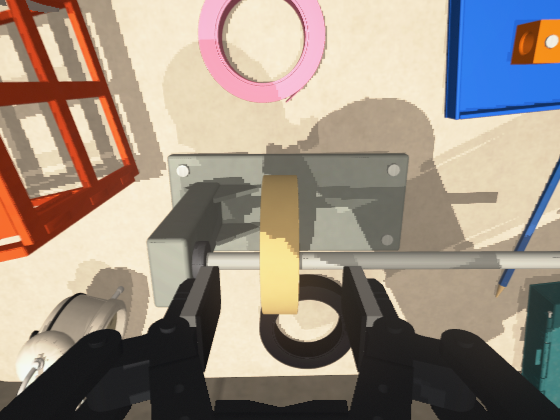

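```bash
python3 -m pendant '[[0.4,-0.1,3,0.75,0,0,0],[0.4,0,3,0,0,0,0],[0.4,0,0,0,0,0,0]]'; 
python3 - <<'E'
from h import *
plan([666,105,92],np.pi-0.0237)
p,d,h=grab("wrist","k2_wrist")
E
```

```text
time: 18.6
tool_pos: [665.1, 101.2, 155.5]
eef_rot: [-0.029, -2.204, 2.207]
force: [-0.2, -0.3, 0.3]
grip_width: 51.3
t 18.60 tcp [665.1 101.2 155.5] xyaw 3.112 tool x [-1.     0.029  0.003] y [-0.003 -0.002 -1.   ] F [-0.2 -0.3  0.3] w 51.3 j [ 0.45  0.24  0.17  0.   -1.5  -0.48]
  shift now-axes cm [-0.1   6.35 -0.4 ]
  turn tool rotvec [-0.002 -0.005  0.003]
  shift in final axes cm [-0.09  6.35 -0.38]
```

View pics/k2_wrist.png

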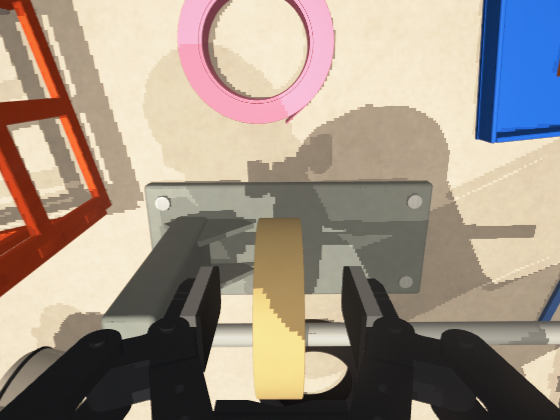

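```bash
python3 -m pendant '[[0.4,-0.1,2.5,-0.4,0,0,0.003],[0.4,0,2.5,0,0,0,0],[0.4,0,1.3,0,0,0,0],[0.4,0,0,0,0,0,0]]'; 
python3 - <<'E'
from h import *
plan([666,105,92],np.pi-0.0237)
p,d,h=grab("wrist","k3_wrist")
E
```

```text
time: 19.15
tool_pos: [671.0, 103.1, 102.2]
eef_rot: [-0.051, -2.213, 2.212]
force: [-0.5, 0.4, -0.7]
grip_width: 51.1
t 19.15 tcp [671.  103.1 102.2] xyaw 3.110 tool x [-0.999  0.031 -0.014] y [ 0.014  0.    -1.   ] F [-0.5  0.4 -0.7] w 51.1 j [ 0.45  0.26  0.09  0.01 -1.39 -0.48]
  shift now-axes cm [ 0.52  1.01 -0.17]
  turn tool rotvec [ 0.001 -0.008 -0.014]
  shift in final axes cm [ 0.51  1.02 -0.17]
```

View pics/k3_wrist.png

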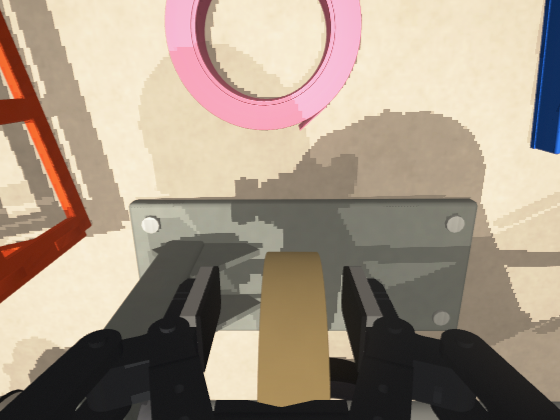

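```bash
python3 -m pendant '[[0.4,0.4,0,0,0,0,-0.014],[0.4,0,0.8,-0.1,0,0,0]]'; 
python3 - <<'E'
from h import *
plan([666,105,92],np.pi-0.0237)
E
```

```text
time: 19.45
tool_pos: [668.7, 104.6, 98.5]
eef_rot: [-0.041, -2.211, 2.206]
force: [-0.3, 0.1, -0.2]
grip_width: 51.5
t 19.45 tcp [668.7 104.6  98.5] xyaw 3.110 tool x [-0.999  0.031 -0.006] y [ 0.006  0.002 -1.   ] F [-0.3  0.1 -0.2] w 51.5 j [ 0.45  0.26  0.09  0.   -1.39 -0.48]
  shift now-axes cm [ 0.28  0.65 -0.03]
  turn tool rotvec [ 0.002 -0.008 -0.006]
  shift in final axes cm [ 0.28  0.65 -0.04]
```

```bash
python3 -m pendant '[[0.4,0.3,0.6,0,0,0,-0.006],[0.4,0,0,0,0,0,0],[0.6,0,0,0,0,0,0],[0.6,0,0,0,0,0,0],[1,0,0,0,0,0,0],[1,0,0,0,0,0,0],[1,0,0,0,0,0,0]]'; 
python3 - <<'E'
from h import *
plan([666,105,92],np.pi-0.0237)
grab("wrist","k4_wrist")
E
```

```text
time: 20.32
tool_pos: [665.3, 104.8, 91.6]
eef_rot: [-0.033, -2.207, 2.203]
force: [-1.1, -0.2, 0.2]
grip_width: 23.9
t 20.32 tcp [665.3 104.8  91.6] xyaw 3.111 tool x [-1.     0.031  0.002] y [-0.002  0.002 -1.   ] F [-1.1 -0.2  0.2] w 23.9 j [ 0.45  0.26  0.07 -0.   -1.39 -0.48]
  shift now-axes cm [-0.07 -0.04 -0.03]
  turn tool rotvec [ 0.002 -0.007  0.002]
  shift in final axes cm [-0.07 -0.04 -0.02]
```

View pics/k4_wrist.png

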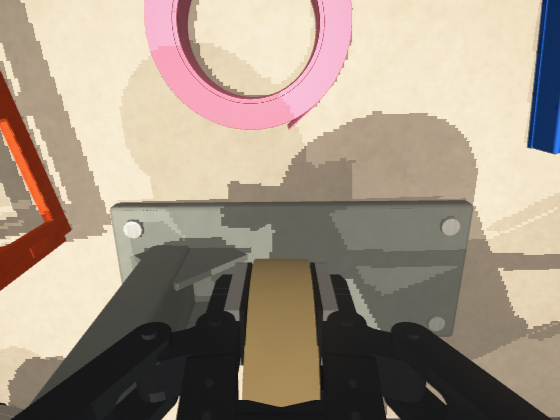

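Gripped squarely. Lift about 30 mm and slide off.

```bash
python3 -m pendant '[[1,0,-1.2,0,0,0,0],[1,0,-1.2,0,0,0,0],[1,0,-0.4,0,0,0,0],[1,0,0,0,0,0,0]]'
python3 - <<'E'
from h import *
plan([430,110.5,121],np.pi-0.0237)
E
```

```text
time: 20.88
tool_pos: [665.5, 104.7, 122.1]
eef_rot: [-0.033, -2.208, 2.203]
force: [-1.1, -0.8, -1.2]
grip_width: 24.0
t 20.88 tcp [665.5 104.7 122.1] xyaw 3.110 tool x [-1.     0.031  0.001] y [-0.001  0.002 -1.   ] F [-1.1 -0.8 -1.2] w 24.0 j [ 0.45  0.25  0.12 -0.   -1.44 -0.48]
  shift now-axes cm [23.55  0.13  0.16]
  turn tool rotvec [ 0.002 -0.007  0.001]
  shift in final axes cm [ 2.355e+01  1.100e-01 -2.000e-02]
```

```bash
python3 -m pendant '[[1,2,0,0,0,-0.007,0],[1,2,0,0,0,0,0],[1,2,0,0,0,0,0],[1,2,0,0,0,0,0],[1,2,0,0,0,0,0],[1,2,0,0,0,0,0]]'; python3 -m pendant '[[1,2.2,0,0,0,0,0],[1,2.2,0,0,0,0,0],[1,2.2,0,0,0,0,0],[1,2.2,0,0,0,0,0],[1,2.2,0,0,0,0,0],[1,1.5,0,0,0,0,0],[1,0,0,0,0,-0.154,0]]'
python3 - <<'E'
from h import *
plan([434,-232,125],np.pi+0.1306)
p,d,h=grab("side","l_side")
E
```

```text
time: 21.62
tool_pos: [541.6, 107.4, 119.7]
eef_rot: [-0.023, -2.208, 2.205]
force: [-0.6, 0.1, -1.7]
grip_width: 24.1
time: 22.5
tool_pos: [410.7, 110.2, 119.2]
eef_rot: [-0.148, 2.159, -2.151]
force: [-0.1, -0.5, -0.9]
grip_width: 24.3
t 22.50 tcp [410.7 110.2 119.2] xyaw -3.009 tool x [-0.991 -0.132  0.004] y [-0.005  0.003 -1.   ] F [-0.1 -0.5 -0.9] w 24.3 j [ 0.74 -0.44 -0.53 -0.01 -1.48 -0.6 ]
  shift now-axes cm [ 2.22 -0.7  34.23]
  turn tool rotvec [0.004 0.002 0.004]
  shift in final axes cm [ 2.15 -0.58 34.24]
```

View pics/l_side.png

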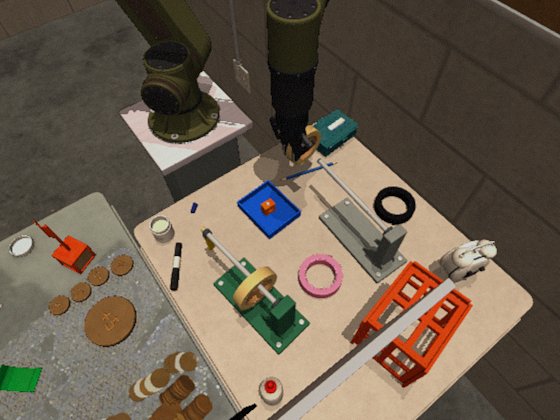

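```bash
python3 -m pendant '[[1,0.4,-0.1,4.8,0,0,0],[1,0.4,-0.1,4.8,0,0,0],[1,0.4,-0.1,4.8,0,0,0],[1,0.4,-0.1,4.8,0,0,0],[1,0.3,-0.1,4.8,0,0,0],[1,0.3,-0.1,4.8,0,0,0],[1,0,-0.1,4.6,0,0,0],[1,0,0,0,0,0,0]]'
python3 - <<'E'
from h import *
plan([434,-232,125],np.pi+0.1306)
for n in("side","scene"):
    p,d,h=grab(n,"m_"+n);c=cam(n);M=cloud(n,d,c)
    H,S,V=[h[...,i].astype(int) for i in range(3)]
    m=(H>12)&(H<28)&(S>60)&(V>90)&(M[...,2]>60)&(M[...,2]<190)&(M[...,0]>390)&(M[...,0]<475)&(M[...,1]<-110)&(M[...,1]>-280)
    P=M[m];print(n,len(P),np.percentile(P,1,axis=0).round(1),np.percentile(P,99,axis=0).round(1))
E
```

```text
time: 23.55
tool_pos: [434.2, -234.1, 124.4]
eef_rot: [-0.138, 2.164, -2.153]
force: [0.4, 0.2, -0.6]
grip_width: 24.2
t 23.55 tcp [ 434.2 -234.1  124.4] xyaw -3.017 tool x [-0.992 -0.124  0.003] y [-0.003  0.005 -1.   ] F [ 0.4  0.2 -0.6] w 24.2 j [-0.09 -0.23 -0.36 -0.   -1.45  0.21]
  shift now-axes cm [-0.   -0.06 -0.21]
  turn tool rotvec [ 0.005 -0.006  0.003]
  shift in final axes cm [-0.01 -0.06 -0.21]
side 739 [ 415.3 -222.2   81.9] [ 466.5 -141.5  184.2]
scene 997 [ 409.9 -245.1   77.1] [ 466.2 -140.8  181.2]
```

View pics/m_side.png

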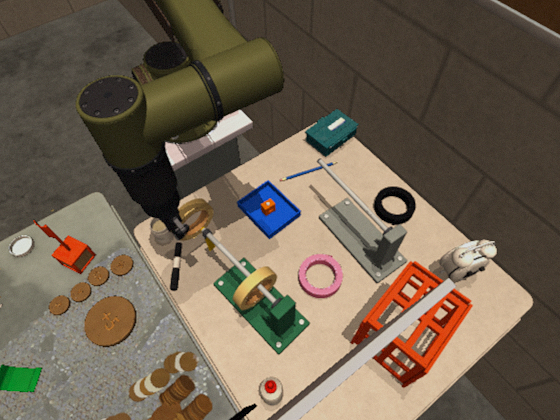

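```bash
python3 -m pendant '[[1,0,0,-0.2,0.005,-0.006,0.003],[1,-1.5,0,0,0,0,0],[1,-1.5,0,0,0,0,0],[1,-1.5,0,0,0,0,0],[1,-1.5,0,0,0,0,0],[1,-1.5,0,0,0,0,0]]'; python3 -m pendant '[[1,-1.5,0,0.1,0,0,0],[1,-1.5,0,0,0,0,0],[1,-1.5,0,0,0,0,0],[1,-1,0,0,0,0,0],[1,0,0,0,0,0,0]]'
python3 - <<'E'
from h import *
plan([583,-211.5,95],np.pi+0.1306)
p,d,h=grab("side")
q,_,_=grab("wrist","n_w")
q,_,_=grab("scene")
p=cv2.resize(p[170:330,170:330],None,fx=2.5,fy=2.5);q=cv2.resize(q[180:340,210:370],None,fx=2.5,fy=2.5);cv2.imwrite("pics/n.png",np.hstack([p,q])[:,:,::-1])
E
```

```text
time: 24.4
tool_pos: [514.5, -215.3, 125.2]
eef_rot: [-0.146, 2.148, -2.148]
force: [-0.3, 0.4, -0.7]
grip_width: 23.9
time: 25.02
tool_pos: [575.2, -206.4, 122.7]
eef_rot: [-0.152, 2.149, -2.148]
force: [0.1, -1.1, -1.0]
grip_width: 24.2
t 25.02 tcp [ 575.2 -206.4  122.7] xyaw -3.001 tool x [-0.99 -0.14  0.  ] y [-0.001  0.    -1.   ] F [ 0.1 -1.1 -1. ] w 24.2 j [-0.02  0.08 -0.07 -0.   -1.42  0.16]
  shift now-axes cm [-0.71  2.76  0.62]
  turn tool rotvec [0.001 0.01  0.   ]
  shift in final axes cm [-0.71  2.77  0.61]
```

View pics/n.png

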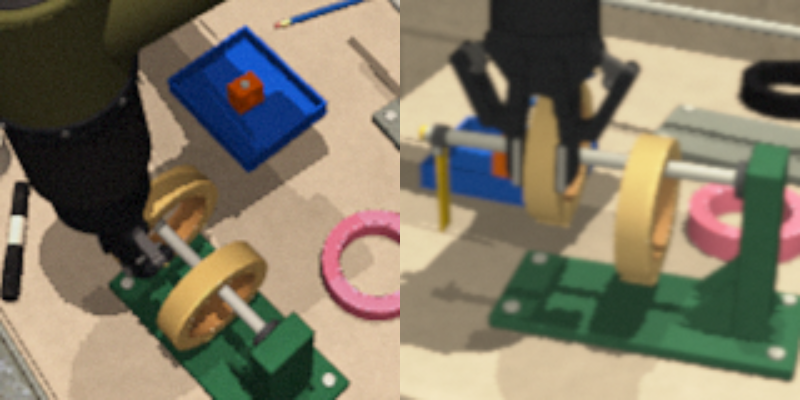

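View pics/n_w.png

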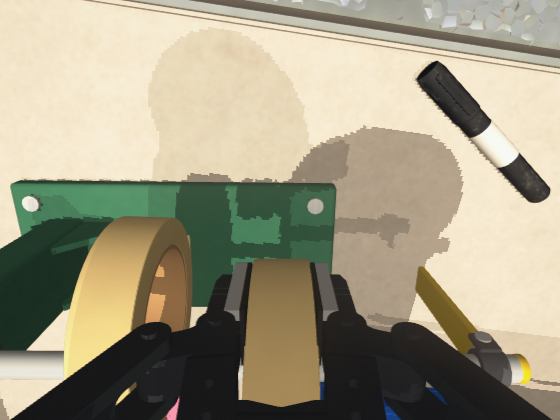

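```bash
python3 -m pendant '[[1,-0.3,0.8,0.4,0,0.008,0],[1,0,0.8,0,0,0,0],[1,0,0.7,0,0,0,0],[1,0,0.4,0,0,0,0],[1,0,0,0,0,0,0],[0.4,0,0,0,0,0,0],[0.4,0,0,0,0,0,0],[0.4,0,0,0,0,0,0],[0.4,0,0,0,0,0,0]]'
python3 - <<'E'
from h import *
plan()
q,_,_=grab("wrist","o_w")
E
```

```text
time: 26.3
tool_pos: [577.9, -211.0, 95.9]
eef_rot: [-0.139, 2.152, -2.152]
force: [0.1, 0.2, 0.5]
grip_width: 51.1
t 26.30 tcp [ 577.9 -211.    95.9] xyaw -3.010 tool x [-0.991 -0.131 -0.003] y [ 0.003 -0.    -1.   ] F [0.1 0.2 0.5] w 51.1 j [-0.02  0.1  -0.09  0.   -1.37  0.16]
```

View pics/o_w.png

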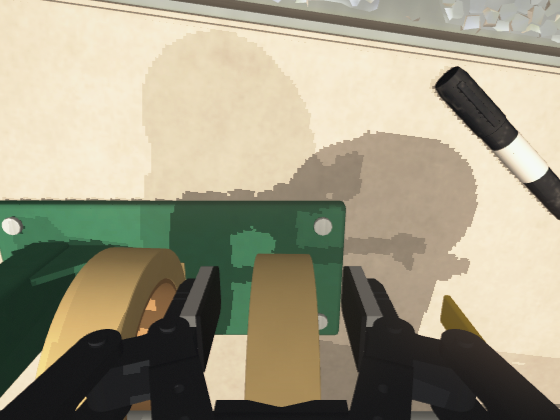

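Released cleanly. Back up and away, then check everything.

```bash
python3 -m pendant '[[0.4,0,-2,0,0,0,0],[0.4,0,-3,0,0,0,0],[0.4,0,-5,0,0,0,0],[0.4,0,-5,0,0,0,0],[0.4,4,-2,0,0,0,0],[0.4,4,0,-4,0,0,0],[0.4,4,0,-4,0,0,0],[0.4,0,0,-5,0,0,0],[0.4,0,0,-5,0,0,0]]'
python3 -m pendant '[[0.4,0,-2,-5,0,0,0],[0.4,0,0,-5,0,0,0],[0.4,0,0,0,0,0,0],[0.4,0,0,0,0,0,0]]'
python3 - <<'E'
from h import *
plan()
p,d,h=grab("side","z_side"); q,d2,h2=grab("scene","z_scene")
for n,d,h in(("side",d,h),("scene",d2,h2)):
    M=cloud(n,d);H,S,V=[h[...,i].astype(int) for i in range(3)]
    m=(H>12)&(H<28)&(S>60)&(V>90)&(M[...,2]>139)&(M[...,2]<160)&(M[...,0]>450)&(M[...,0]<720)&(M[...,1]<-80)&(M[...,1]>-280)
    nn,l,st,ce=cv2.connectedComponentsWithStats(m.astype(np.uint8))
    for i in range(1,nn):
        if st[i,4]>30: P=M[l==i];print(n,"roll",np.percentile(P,2,axis=0).round(),np.percentile(P,98,axis=0).round())
    m=(H>18)&(H<32)&(S>150)&(M[...,0]<520)&(M[...,0]>450)&(M[...,1]<-150)&(M[...,1]>-220);P=M[m];print("flap",len(P),np.percentile(P,5,axis=0).round(),np.percentile(P,95,axis=0).round())
    m=(H<14)&(S>170)&(V>100)&(abs(M[...,0]-440)<100)&(abs(M[...,1])<100);P=M[m];print("collar",P.min(0).round(),P.max(0).round())
    m=(H>105)&(H<125)&(S>150)&(M[...,0]>330)&(M[...,2]<40)&(M[...,1]<95)&(M[...,1]>-100);print("tray",cv2.minAreaRect(M[m][:,:2].astype(np.float32)))
a=cv2.resize(p[170:330,170:330],None,fx=2.5,fy=2.5);b=cv2.resize(q[180:340,210:370],None,fx=2.5,fy=2.5);cv2.imwrite("pics/z.png",np.hstack([a,b])[:,:,::-1])
E
```

```text
time: 27.48
tool_pos: [430.5, -48.8, 284.0]
eef_rot: [-0.117, 2.147, -2.154]
force: [0.6, 0.1, 0.7]
grip_width: 51.3
time: 27.98
tool_pos: [415.6, 54.8, 311.4]
eef_rot: [-0.111, 2.144, -2.142]
force: [0.6, -0.1, -0.1]
grip_width: 51.4
t 27.98 tcp [415.6  54.8 311.4] xyaw -3.013 tool x [-0.991 -0.129 -0.025] y [ 0.025  0.003 -1.   ] F [ 0.6 -0.1 -0.1] w 51.4 j [ 0.63 -0.45 -0.19  0.01 -1.81 -0.5 ]
side roll [ 561. -200.  139.] [ 588. -138.  152.]
side roll [ 629. -194.  140.] [ 656. -132.  152.]
flap 65 [ 466. -190.   55.] [ 483. -178.  133.]
collar [437. -11.   8.] [461.  19.  40.]
tray ((443.92431640625, 4.927745819091797), (148.3965606689453, 109.58311462402344), 4.663910388946533)
scene roll [ 561. -202.  139.] [ 586. -148.  151.]
scene roll [ 629. -195.  139.] [ 654. -143.  151.]
flap 93 [ 466. -190.   57.] [ 481. -178.  132.]
collar [438. -14.   6.] [459.  20.  37.]
tray ((429.8726806640625, 3.5497779846191406), (97.65339660644531, 112.57169342041016), 4.163207530975342)
```

View pics/z.png

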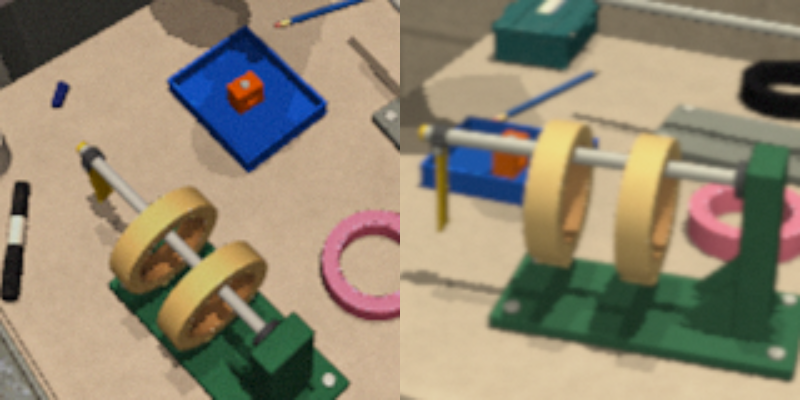

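View pics/z_side.png

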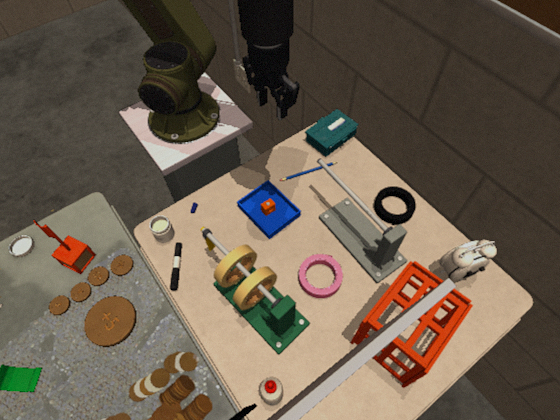

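```bash
python3 -c "
from bench import manip
print(manip.job_done())"
```

```text
the job is handed in; nothing more can be done
None
```

The job is done and handed in after about 28 s of robot time. I put the orange collar in the blue tray first. There were only two rolls on the grey arm, and I then moved both to the green storage arm.

- **Rolls and flap:** In both fixed views, the rolls hang at about x = 574 and x = 642 mm. The nearer roll's outer face is about 80 mm further in than the hinge, where 40 mm is needed. The yellow flap hangs straight down behind it.
- **Collar and tray:** The collar lies flat in the tray. The tray shifted about 1 cm during the run with the collar in it. My two tray measurements disagreed by about 14 mm, because the front of the tray was partly hidden and stray pixels got in. The pictures still show the collar well inside the walls.
- **Everything else:** The grey arm is empty. By eye, the jar, marker and pencil look where they started; I did not re-measure them. The gripper ended clear of everything, and the wrist force never read more than about 8 N.
- **Calibration:** The wrist camera and the fixed cameras disagreed by about 4 mm sideways. I used the wrist readings for the grasps.

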